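# Park the grease cup under the griddle drain

### The arm

A 6-joint arm with a two-finger parallel gripper is mounted at the origin on the work surface. World frame = base frame: x ahead of the robot, y to its left, z up, the work surface at z = 0. Lengths are in m, angles in rad, forces in N, time in s.
With the tool pointing down it reaches from about 0.35 to 0.975 m from the base axis. Payload 4.9 kg.
Tool frame: the origin (TCP) lies at the very end of the fingers, on their centre line; the grasp point (between the pads) lies 19 mm behind it (ctrl.grip_point_offset is the distance from the TCP to the grasp point, in m); z points along the fingers, y is the line along which they close (so a half turn about z gives the same grasp; the last joint's range is limited). The gripper opens to 85 mm and grips with 20 to 120 N. Pads are 22 mm wide; open, the fingers measure 114 mm over their backs; the gripper's body (76 mm by 85 mm) begins 54 mm behind the grasp point. The pads swing forward as they close: fully open they stand 13 mm farther back than shut.
Start: joints at [1.038, 0.053, 1.613, -0, 1.476, -0.119], TCP at [0.251, 0.572, 0.231] pointing down, gripper open.
Joint ranges: [-3.01, 3.01], [-1.01, 2.22], [0.06, 2.58], [-1.02, 4.17], [0.09, 2.62], [-3.14, 3.14]. Speed limits (rad/s): [2.57, 2.57, 3.14, 3.14, 3.14, 3.14].

### API

Orientations are given as a rotation vector (axis times angle).
In Python, from station import ctrl gives the robot as it stands.
- The arm moves only by the tool send_rows, never from a script. Its argument "rows" is a list of rows, each a list of 3 entries, a list of its own where there are three numbers: the finger opening in cm, from 0 to 8.54, then the shift along the tool's x, y, z in cm, then the turn about the tool's z in degrees. A call has 1 to 10 rows; each row shifts and turns the commanded pose from where the row before left it, along the tool's axes as they then stand; what a row does not reach is not made up. A row lasts 1/8 s, in which the tool goes at most 62.5 mm and 10.7 degrees, less where a joint would pass 70% of its speed; a pose out of reach is approached as far as the arm can. A call with a gripper value outside its range is refused whole. The fingers move at their own pace and stop on an object; "newtons" is the grip in N (left out, the last holds). Time passes only in rows, so rows that do not move let the fingers close. It gives the time, the measured TCP pose, the force, the opening and the grip force at its end, in the units of the state.
- ctrl.get_obs(): the state, without advancing time (a new reading comes with each control period).
- ctrl.get_image(name): name is "scene" or "top"; returns a dict with "frame" (384x512x3 uint8, red, green, blue), "range_z" (384x512 float32, m along the optical axis (not along the pixel's ray), 0 where there is no reading), "fx", "fy", "cx", "cy" (pixels), "cam_to_world" (4x4, takes a point from camera to world coordinates). Camera axes: x right, y down, z forward; pixel columns grow to the right and rows downward; lengths in m; the calibration is good to about 2 mm. A picture is of the moment at which its call begins.
- ctrl.finish_job(): hands the job in; it is judged then, once.
The state is a dict: "t": time; "q": joint angles; "dq": joint speeds; "effort": joint torques, N m; "tool_pos": TCP position; "tool_rot": TCP orientation; "contact_force": force on the tool from outside, world axes, zero at the start; "wrist_torque": the same for the moment, N m; "opening": finger opening in m; "grip_force": force on a finger pad.
Only numpy, scipy, OpenCV 4.12 (cv2) and the standard library are available. Lean on these libraries where they do the work, as an engineer would, in place of code of your own. Each camera call takes 0.05 s, during which the arm holds its last target. There are 200 camera calls.

### The job

Set the square grease cup upright and fully down into the square nest on the sliding carriage in front of the griddle while the carriage is still pulled out. Then slide the carriage by its post towards the drain chute until the spring catch drops into the carriage's notch, and leave it held there: do not force it on past the catch. Do not disturb the pot, the shaker or the spatula.

Things in the scene. Friction and masses are not known exactly. Their poses are not given: they have to be found in the camera images.
- station: Fixed steel griddle, rail bed (110 x 430 mm, 10 high) before it. Origin: on the table, on the rail's centre line. +y: the way the carriage slides home. +x: towards the griddle, whose front is at x = 105 mm; it spans x 105 to 375, y -290 to 170, 128 high (flanks 160). The drain chute, 50 wide, hangs over the rail from x = -5 to 105 at y = 20, 107 to 121 high
- drain (a point): centre line of the drain chute's underside, 107 mm above the table, over the rail's centre line
- catch_zone (a point): on the station, 30 mm high on the robot's side of the rail: the middle of the range in which the spring catch stands. The catch (dark block 32 x 34 x 30 mm with a stud to 38 mm and a sprung ball nose towards the rail) is really up to 17 mm to either side of here along the rail; its own place is not measured
- carriage (a joint): travel of the carriage along the station's +y, in m: 0 fully out, 0.170 at its end stop. The catch engages somewhere between 0.110 and 0.150. Sliding takes some 5 N; once the catch has dropped in, roughly 16 to 22 N force the carriage out of it either way, and a carriage pushed past can be pulled back
- nest (a point): on the carriage: centre of the nest's floor, 26 mm above the table. Square nest, 62 mm inside, 4 mm walls rising 18 mm above that floor, sides parallel to the station's axes. The carriage is an aluminium plate 64 x 230 mm, 14 thick, from 180 mm behind to 50 mm ahead of this point
- post_top (a point): on the carriage: top centre of its black push post, 100 mm behind the nest (along -y of the station), 121 mm above the table. The post is 24 mm in station x by 14 mm in station y, and 95 mm tall.
- catch (a joint): position of the catch's sprung nose, in m: about 0 when seated in the carriage's notch, about 0.003 (pushed back) when it rides on the carriage's plain edge before or past the notch
- cup: loose open square cup of thin stainless steel, 56 x 56 mm, 65 mm high, walls 3 mm, about 160 g. Origin at the centre of its underside, z up, x and y across its sides
- round_pot: bystander: round steel pot, 64 mm across, 60 mm high. Origin under its centre
- shaker: bystander: clear jar with steel cap, 48 mm across, 100 mm high. Origin under its centre
- spatula: bystander: spatula lying flat, handle to its own -x. Origin under its middle
Not all that is in view belongs to the job. There is more than one size of the part that bears catch; the job needs the smaller.

How it is judged:
On the way:
1. the cup stands upright and fully down in the nest while the carriage is still out (travel below 0.09 m) (horizontal distance between cup and nest below 0.005 m and z of cup in the frame of nest below 0.003 m and angle between cup's own z axis and vertical below 0.08 rad and value of joint carriage below 0.09 m), for 0.2 s.
At the end, for the whole second after the job is handed in: The catch's nose is seated in the carriage's notch (joint catch below 1.5 mm, carriage travel between 0.105 and 0.155 m), and the cup stands at rest in the nest: within 5 mm of its centre, its underside within 3 mm of the nest's floor, tilted less than 0.08 rad (value of joint catch below 0.0015 m and value of joint carriage between 0.105 and 0.155 m and horizontal distance between cup and nest below 0.005 m and z of cup in the frame of nest below 0.003 m and angle between cup's own z axis and vertical below 0.08 rad and linear speed of cup below 0.02 m/s); the robot touches nothing.
It fails at once if the round pot, the shaker or the spatula is moved by more than 30 mm (distance of any of round_pot, shaker, spatula from where it was at the start of the episode above 0.03 m).
It also fails if it takes over 54 s, if anything falls off the work surface, if the arm or the gripper's body presses on something with over 40 N, if the wrist force passes 120 N, or if a joint passes its speed limit or range.

## Working session

There is one attempt and no reset: what is moved stays moved. The work goes in short steps, Python scripts to look and compute and a tool call to move; the robot and the scene stay as the last step left them, time stands still between calls to the robot, and variables do not carry over. Pictures are saved under pics/ and viewed, at most 10 in all, crops included, and the job is handed in when it is done.

Besides the shell and the picture viewer there is one more tool, called after "Call:" as name([rows], argument=value, ...), one row to a line, values as JSON. send_rows: Moves the arm, as the interface text tells. Its arguments: {"type":"object","properties":{"rows":{"type":"array","items":{"type":"array"}},"newtons":{"type":"number"}},"required":["rows"]}

```bash
mkdir -p pics; ls; cat > h.py <<'E'
import numpy as np, cv2, pickle
from station import ctrl
def grab(n,tag):
    d=ctrl.get_image(n); pickle.dump(d,open(f'pics/{tag}.pkl','wb')); cv2.imwrite(f'pics/{tag}.png',d['frame'][:,:,::-1]); return d
def load(tag): return pickle.load(open(f'pics/{tag}.pkl','rb'))
def cloud(d):
    z=d['range_z']; v,u=np.indices(z.shape)
    p=np.stack([(u-d['cx'])/d['fx']*z,(v-d['cy'])/d['fy']*z,z],-1)
    T=np.array(d['cam_to_world']); return p@T[:3,:3].T+T[:3,3]
E
python3 - <<'E'
from h import *
a=grab('scene','s0');b=grab('top','t0')
for n,d in (('s',a),('t',b)):
    print(d['fx'],d['cx'],d['cy'],np.round(d['cam_to_world'],3).tolist())
    cv2.imwrite(f'pics/{n}0b.png',cv2.resize(d['frame'][:,:,::-1],(800,600),interpolation=cv2.INTER_CUBIC))
print(ctrl.get_obs())
E
```

```text
pics
387.45143283413495 253.96788183147493 190.25282140909607 [[0.544, 0.688, -0.481, 0.966], [0.839, -0.453, 0.301, -0.364], [-0.011, -0.567, -0.824, 0.978], [0.0, 0.0, 0.0, 1.0]]
359.84447368151467 255.99593633185705 194.52370885606683 [[-0.008, -0.978, 0.21, 0.281], [-1.0, 0.009, 0.002, -0.053], [-0.004, -0.21, -0.978, 1.01], [0.0, 0.0, 0.0, 1.0]]
{'t': 0.1, 'q': array([ 1.03799622e+00,  5.33065725e-02,  1.61415612e+00,  1.03384787e-05,
        1.47598704e+00, -1.18982856e-01]), 'dq': array([ 1.81753823e-03, -1.82913668e-03, -1.72309998e-03,  8.12442756e-04,
       -9.79961944e-05,  1.07579912e-03]), 'effort': array([ 3.16586884e-04, -3.94905496e+01, -3.71361852e+01, -8.14753389e-05,
        3.93859606e-03,  9.31481239e-07]), 'tool_pos': array([0.25101807, 0.57176574, 0.23017654]), 'tool_rot': array([-6.45271623e-01, -3.07399167e+00,  2.75785038e-03]), 'contact_force': array([-0.29160411, -0.77895933,  0.33238313]), 'wrist_torque': array([ 0.03529541, -0.01968344,  0.03694776]), 'grip_force': 0.0, 'opening': 0.08548982577478016}
```

View pics/s0b.png

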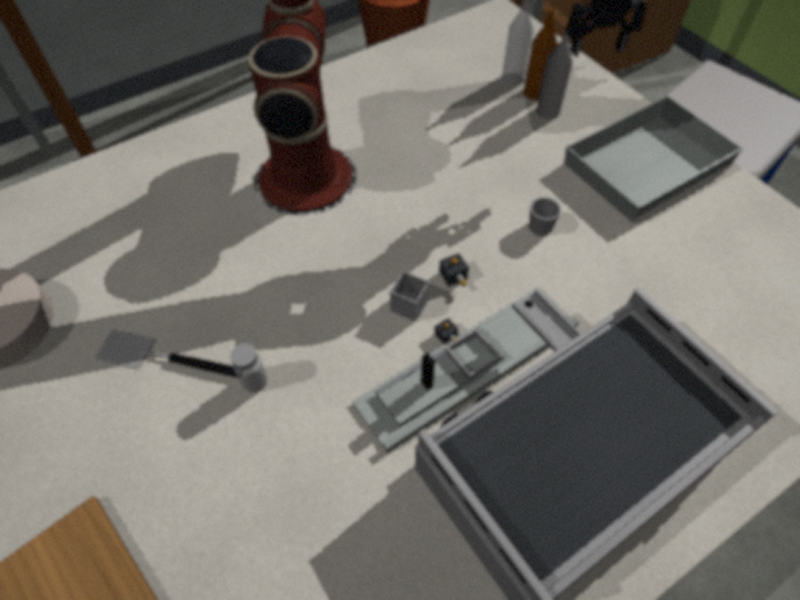

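View pics/t0b.png

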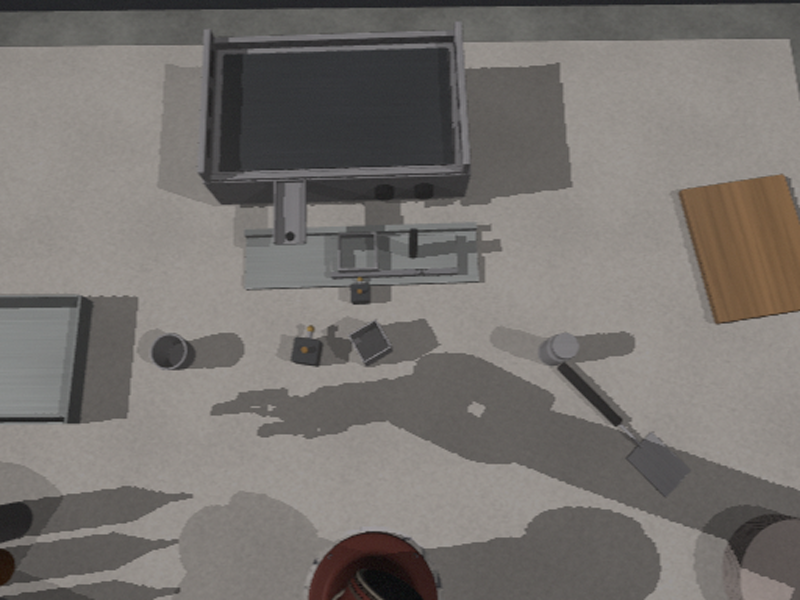

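Top view: the cup candidates are the square open cup at about (372,345) and the round pot at (172,350), so I choose the square one. The catch at the rail is at (360,290), and a larger loose catch-like block is at (305,350). The nest is at (357,252) and the post at (413,242). The shaker is at (563,348) and the spatula is right of it.

```bash
python3 - <<'E'
from h import *
t=load('t0'); s=load('s0')
for n,d in(('t',t),('s',s)):
    P=cloud(d)
    # rail-level and object heights
    X,Y,Z=P[...,0],P[...,1],P[...,2]
    np.save(f'pics/{n}P.npy',P)
    def rect(name,m):
        p=P[m]
        if len(p)<8: print(n,name,len(p));return
        r=cv2.minAreaRect((p[:,:2]*1000).astype(np.float32)); print(n,name,len(p),np.round(r[0],1),np.round(r[1],1),round(r[2],1),'z',np.round(np.percentile(p[:,2],[5,50,95]),3))
    c=(372/1.5625,345/1.5625) if n=='t' else (408/1.5625,292/1.5625)
    u,v=int(c[0]),int(c[1]); c0=P[v,u]; print(n,'cupfloor px',c0)
    m=(np.hypot(X-c0[0],Y-c0[1])<.06)
    rect('cup rim',m&(Z>.055)&(Z<.075))
    rect('griddle',(Z>.115)&(Z<.17)&(X>.55)&(abs(Y)<.5))
    rect('rail',(Z>.006)&(Z<.05)&(X>.4)&(X<.54)&(abs(Y)<.35))
    for uv in ((357,252),(413,232),(413,238),(360,290),(305,350),(290,190),(290,238),(260,270),(475,270)) if n=='t' else ((470,355),(428,356),(445,328)):
        u,v=int(uv[0]/1.5625),int(uv[1]/1.5625); print(uv,np.round(P[v,u],3))
a=t['frame'][130:240,145:320,::-1]; b=s['frame'][150:300,215:390,::-1]
A=cv2.resize(a,None,fx=4.5,fy=4.5,interpolation=cv2.INTER_CUBIC)
cv2.imwrite('pics/c1.png',A)
B=cv2.resize(b,None,fx=4,fy=4,interpolation=cv2.INTER_CUBIC)
cv2.imwrite('pics/c2.png',B); print(A.shape,B.shape)
E
```

```text
t cupfloor px [0.42388433 0.00094912 0.00275266]
t cup rim 110 [421.4   3.4] [56.5 55.6] 29.8 z [0.057 0.063 0.066]
t griddle 16058 [769.1  59.3] [388.6 456.9] 1.3 z [0.118 0.123 0.156]
t rail 912 [470.1  24.1] [651.  139.7] 90.0 z [0.007 0.023 0.042]
(357, 252) [0.59  0.029 0.027]
(413, 232) [ 0.596 -0.073  0.117]
(413, 238) [ 0.585 -0.072  0.119]
(360, 290) [0.518 0.022 0.036]
(305, 350) [0.408 0.114 0.048]
(290, 190) [0.677 0.138 0.109]
(290, 238) [0.589 0.134 0.112]
(260, 270) [0.565 0.209 0.008]
(475, 270) [ 0.561 -0.189  0.008]
s cupfloor px [0.39877939 0.01656205 0.00801539]
s cup rim 127 [424.8  -0.6] [56.9 58. ] 29.7 z [0.056 0.063 0.067]
s griddle 23477 [771.3  54.7] [385.6 456.3] 1.4 z [0.119 0.124 0.158]
s rail 1115 [470.    2.9] [694.  139.8] 90.0 z [0.008 0.028 0.046]
(470, 355) [0.586 0.023 0.026]
(428, 356) [ 0.586 -0.072  0.12 ]
(445, 328) [0.516 0.018 0.031]
(495, 788, 3) (600, 700, 3)
```

View pics/c1.png

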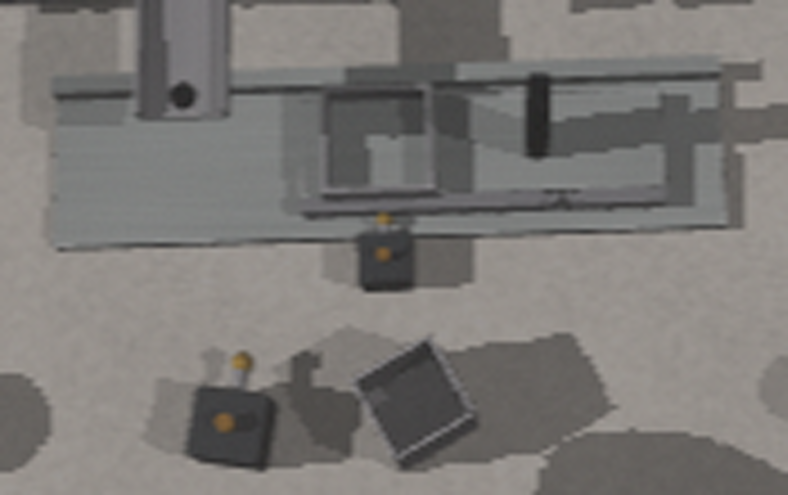

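View pics/c2.png

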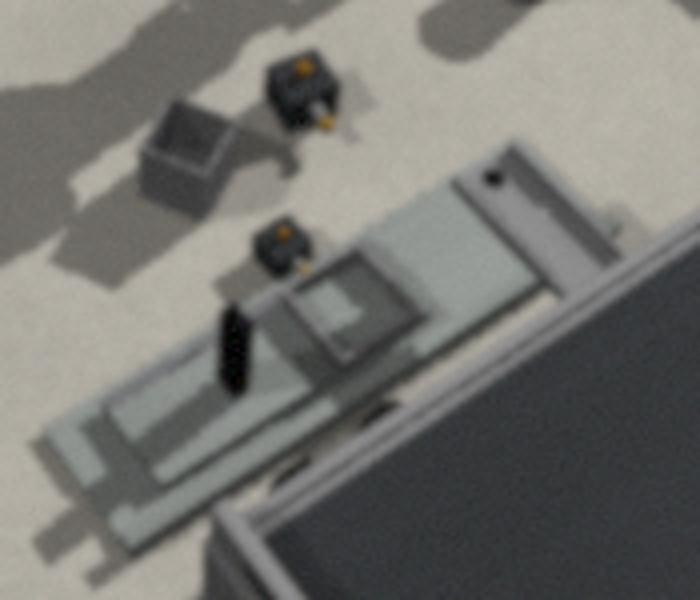

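```bash
python3 - <<'E'
from h import *
for n in 'ts':
    P=np.load(f'pics/{n}P.npy'); X,Y,Z=P[...,0],P[...,1],P[...,2]
    def rect(name,m):
        m=cv2.morphologyEx(m.astype(np.uint8),cv2.MORPH_CLOSE,np.ones((2,2)))
        p=P[m>0]; r=cv2.minAreaRect((p[:,:2]*1000).astype(np.float32)); print(n,name,len(p),np.round(r[0],1),np.round(r[1],1),round(r[2],1),np.round(np.median(p,0),3))
    rect('nest',(abs(X-.588)<.05)&(abs(Y-.026)<.05)&(Z>.036)&(Z<.05)&(X>.545))
    rect('post',(abs(X-.588)<.03)&(abs(Y+.073)<.03)&(Z>.112)&(Z<.128))
    rect('catch',(abs(X-.515)<.035)&(abs(Y-.02)<.04)&(Z>.024)&(Z<.045)&(X<.535))
    rect('decoy',(abs(X-.41)<.05)&(abs(Y-.114)<.04)&(Z>.025))
    rect('chute',(X>.57)&(X<.68)&(abs(Y-.134)<.05)&(Z>.1)&(Z<.125))
t=load('t0');P=np.load('pics/tP.npy')
for c in ((562,200),(382,218),(430,340),(475,420),(403,467),(358,383),(305,210),(665,192)):
    u,v=145+c[0]/4.5,130+c[1]/4.5; T=np.array(t['cam_to_world'])
    d=T[:3,:3]@np.array([(u-t['cx'])/t['fx'],(v-t['cy'])/t['fy'],1]); 
    for z in (.02,.024,.065): print(c,z,np.round(T[:3,3]+d*(z-T[2,3])/d[2],3)[:2],end=' ')
    print()
E
```

```text
t nest 175 [589.8  25.3] [76.2 68.5] 0.9 [0.584 0.021 0.035]
t post 47 [605.2 -77.2] [10.6 56.9] 79.9 [ 0.588 -0.075  0.118]
t catch 132 [515.4  21.9] [35.3 30.1] 0.7 [0.511 0.021 0.028]
t decoy 315 [420.3 113.8] [44.5 67. ] 80.2 [0.408 0.112 0.038]
t chute 782 [474.9  76.5] [457.1  93.1] 22.1 [0.626 0.134 0.11 ]
s nest 215 [591.5  28.4] [68.4 79.1] 1.5 [0.596 0.026 0.04 ]
s post 55 [578.6 -60.8] [19.1 65.9] 47.1 [ 0.596 -0.075  0.119]
s catch 123 [521.2  27. ] [29.6 48.5] 4.3 [0.523 0.02  0.029]
s decoy 242 [ 662.2 -116.9] [ 57.9 781.8] 46.7 [0.422 0.11  0.039]
s chute 721 [805.9 -79.4] [107.9 644.8] 38.9 [0.636 0.135 0.111]
(562, 200) 0.02 [ 0.551 -0.09 ] (562, 200) 0.024 [ 0.55 -0.09] (562, 200) 0.065 [ 0.539 -0.089] 
(382, 218) 0.02 [0.541 0.023] (382, 218) 0.024 [0.54  0.023] (382, 218) 0.065 [0.529 0.02 ] 
(430, 340) 0.02 [ 0.462 -0.007] (430, 340) 0.024 [ 0.461 -0.007] (430, 340) 0.065 [ 0.454 -0.009] 
(475, 420) 0.02 [ 0.412 -0.035] (475, 420) 0.024 [ 0.411 -0.035] (475, 420) 0.065 [ 0.406 -0.036] 
(403, 467) 0.02 [0.383 0.009] (403, 467) 0.024 [0.383 0.009] (403, 467) 0.065 [0.379 0.007] 
(358, 383) 0.02 [0.435 0.037] (358, 383) 0.024 [0.435 0.037] (358, 383) 0.065 [0.428 0.033] 
(305, 210) 0.02 [0.546 0.072] (305, 210) 0.024 [0.545 0.072] (305, 210) 0.065 [0.534 0.066] 
(665, 192) 0.02 [ 0.556 -0.156] (665, 192) 0.024 [ 0.555 -0.155] (665, 192) 0.065 [ 0.543 -0.151]
```

Both views agree: the square cup stands upright at about (0.421, 0.001) turned 30°, and the nest is at about (0.588, 0.025). The small catch sits at the rail, roughly 113 mm ahead of the carriage notch. Moving over the cup.

Call:
send_rows([
  [8.5, [-3.85, -4.55, 0], 0],
  [8.5, [-3.85, -4.55, 0], 0],
  [8.5, [-3.85, -4.55, 0], 0],
  [8.5, [-3.85, -4.55, 0], 0],
  [8.5, [-3.85, -4.55, 0], 0],
  [8.5, [-3.85, -4.55, 0], 0],
  [8.5, [-3.85, -4.55, 0], 0],
  [8.5, [-3.85, -4.55, 0], 0],
  [8.5, [-3.85, -4.55, 0], 0],
  [8.5, [-3.85, -4.55, 0], 0],
], newtons=30)

```text
t: 1.35
tool_pos: [0.4208, -0.0011, 0.2311]
tool_rot: [0.646, 3.074, 0.0]
contact_force: [1.6, 0.5, 0.6]
opening: 0.0852
grip_force: 0.0
```

Call:
send_rows([
  [8.5, [0, 0, 0], 10],
  [8.5, [0, 0, 0], 10],
  [8.5, [0, 0, 0], 10],
  [8.5, [0, 0, 0], 6.5],
  [8.5, [0, 0, 4], 0],
  [8.5, [0, 0, 0], 0],
])

```text
t: 2.1
tool_pos: [0.4184, 0.0013, 0.1877]
tool_rot: [-1.572, -2.712, 0.004]
contact_force: [0.4, 0.3, 0.4]
opening: 0.0848
grip_force: 0.0
```

```bash
cat >> h.py <<'E'
def st():
    o=ctrl.get_obs(); R=cv2.Rodrigues(np.array(o['tool_rot']))[0]
    print('t',round(o['t'],2),'tcp',np.round(o['tool_pos']*1000,1),'x',np.round(R[:,0],3),'y',np.round(R[:,1],3),'yang',round(np.degrees(np.arctan2(R[1,1],R[0,1])),2),'F',np.round(o['contact_force'],1),'open',round(o['opening'],4),'grip',round(o['grip_force'],1)); return o,R
def to(x,y,z):
    o,R=st(); print('cm in tool', np.round(R.T@(np.array([x,y,z])-o['tool_pos'])*100,2))
E
python3 -c "
from h import *
to(.421,.001,.026)
d=grab('top','t1'); cv2.imwrite('pics/t1b.png',cv2.resize(d['frame'][120:260,130:330,::-1],(800,560),interpolation=cv2.INTER_CUBIC))"
```

```text
t 2.1 tcp [418.4   1.3 187.7] x [-0.497  0.868  0.005] y [ 0.868  0.497 -0.006] yang 29.79 F [0.4 0.3 0.4] open 0.0848 grip 0.0
cm in tool [-0.23  0.3  16.17]
```

View pics/t1b.png

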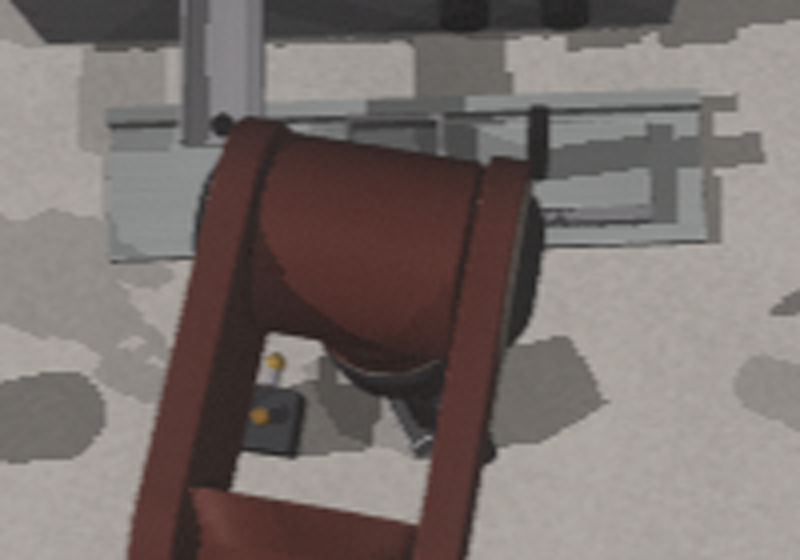

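The arm hides the cup in the top view, so I'll use the scene camera for checks. Descending and gripping.

Call:
send_rows([
  [8.5, [-0.2, 0.3, 4], 0],
  [8.5, [0, 0, 4], 0],
  [8.5, [0, 0, 4], 0],
  [8.5, [0, 0, 2.5], 0],
  [8.5, [0, 0, 1.6], 0],
  [8.5, [0, 0, 0], 0],
])

```text
t: 2.9
tool_pos: [0.4244, 0.0006, 0.0303]
tool_rot: [-1.575, -2.717, 0.0]
contact_force: [0.0, 0.2, 1.9]
opening: 0.0848
grip_force: 0.0
```

```bash
python3 -c "
from h import *
st()
d=grab('scene','s2'); cv2.imwrite('pics/s2b.png',cv2.resize(d['frame'][130:290,190:390,::-1],(750,600),interpolation=cv2.INTER_CUBIC))"
```

```text
t 2.9 tcp [424.4   0.6  30.3] x [-0.497  0.868  0.001] y [ 0.868  0.497 -0.001] yang 29.79 F [0.  0.2 1.9] open 0.0848 grip 0.0
```

View pics/s2b.png

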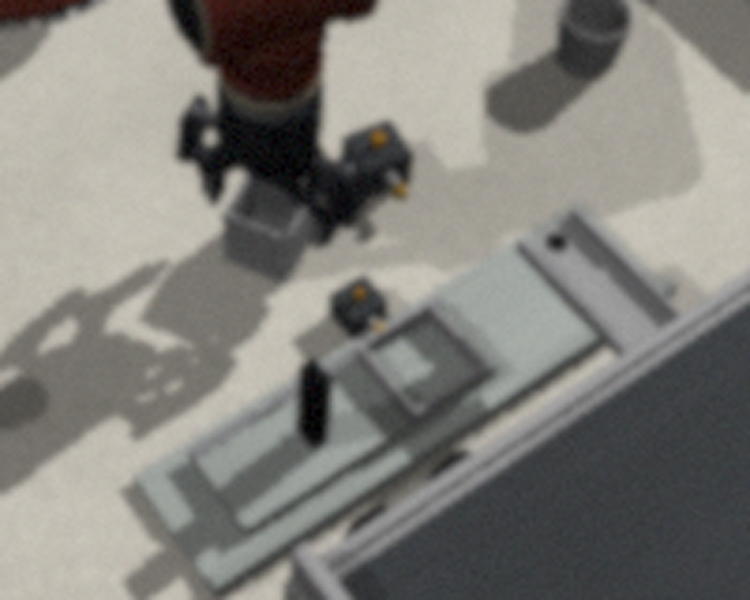

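Call:
send_rows([
  [8.5, [0, 0, 0.4], 0],
  [5, [0, 0, 0], 0],
  [5, [0, 0, 0], 0],
  [5, [0, 0, 0], 0],
  [5, [0, 0, 0], 0],
  [5, [0, 0, 0], 0],
  [5, [0, 0, 0], 0],
], newtons=40)

```text
t: 3.82
tool_pos: [0.425, 0.0004, 0.027]
tool_rot: [1.575, 2.717, 0.0]
contact_force: [-1.5, -0.6, 5.6]
opening: 0.0554
grip_force: 43.7
```

Call:
send_rows([
  [5, [0, 0, -3], 0],
  [5, [0, 0, -4], 0],
  [5, [0, 0, -4], 9.5],
  [5, [0, 0, 0], 9.5],
  [5, [0, 0, 0], 9.4],
  [5, [0, 0, 0], 0],
  [5, [0, 0, 0], 0],
])

```text
t: 4.7
tool_pos: [0.424, 0.0007, 0.1355]
tool_rot: [-2.191, -2.25, 0.001]
contact_force: [-0.4, 0.2, -2.1]
opening: 0.0555
grip_force: 43.7
```

```bash
python3 -c "
from h import *
to(.588,.025,.115)"
```

```text
t 4.7 tcp [424.    0.7 135.5] x [-0.027  1.     0.   ] y [ 1.     0.027 -0.001] yang 1.52 F [-0.4  0.2 -2.1] open 0.0555 grip 43.7
cm in tool [ 1.99 16.47  2.03]
```

Call:
send_rows([
  [5, [0.5, 4.1, 0], 0],
  [5, [0.5, 4.1, 0], 0],
  [5, [0.5, 4.1, 0], 0],
  [5, [0.5, 4.2, 0], 0],
  [5, [0, 0, 4.2], 0],
  [5, [0, 0, 0], 0],
  [5, [0, 0, 0], 0],
  [5, [0, 0, 0], 0],
])

```text
t: 5.7
tool_pos: [0.5898, 0.0244, 0.0963]
tool_rot: [2.192, 2.247, 0.003]
contact_force: [-0.7, 0.2, -2.0]
opening: 0.0556
grip_force: 43.9
```

```bash
python3 -c "
from h import *
st()
d=grab('scene','s3'); d2=grab('top','t3')
a=cv2.resize(d['frame'][175:285,240:360,::-1],None,fx=5,fy=5,interpolation=cv2.INTER_CUBIC)
cv2.imwrite('pics/s3b.png',a);print(a.shape)"
```

```text
t 5.7 tcp [589.8  24.4  96.3] x [-0.024  1.    -0.   ] y [1.    0.024 0.003] yang 1.4 F [-0.7  0.2 -2. ] open 0.0556 grip 43.9
(550, 600, 3)
```

View pics/s3b.png

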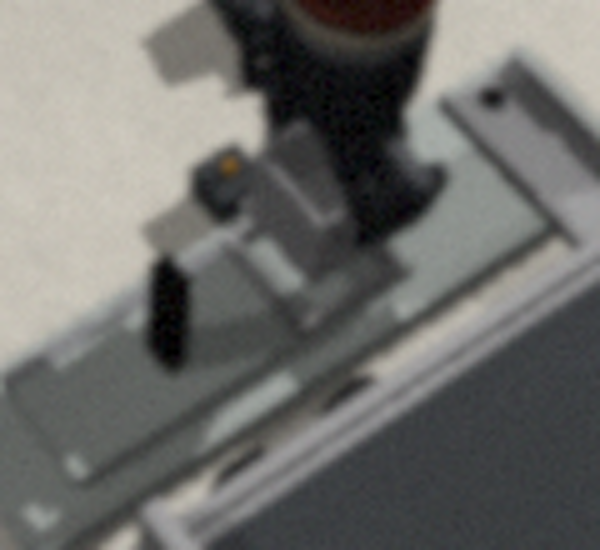

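The cup is held upright over the nest. Its lower -y edge runs from (245,235) to (315,275), and the nest rim's near corner is at about (303,325). Next I'll compare the two in the same camera.

```bash
python3 - <<'E'
from h import *
def proj(d,u,v,z):
    T=np.array(d['cam_to_world']); r=T[:3,:3]@np.array([(u-d['cx'])/d['fx'],(v-d['cy'])/d['fy'],1]); return (T[:3,3]+r*(z-T[2,3])/r[2])[:2]*1000
def pix(d,p):
    T=np.linalg.inv(np.array(d['cam_to_world'])); q=T[:3,:3]@p+T[:3,3]; return np.array([q[0]/q[2]*d['fx']+d['cx'],q[1]/q[2]*d['fy']+d['cy']])
s0=load('s0');s3=load('s3');t0=load('t0')
c=[proj(s0,215+a/4,150+b/4,.044) for a,b in((347,363),(425,310),(357,250),(285,292))]; print('nest s',np.round(c,1).tolist(),np.mean(c,0))
c=[proj(t0,145+a/4.5,130+b/4.5,.044) for a,b in((322,88),(437,84),(438,193),(320,196))]; print('nest t',np.round(c,1).tolist(),np.mean(c,0))
for a,b in((245,235),(315,275)): print('cup base',proj(s3,240+a/5,175+b/5,.0693))
# depth: cup -y face, and nest edges
P=cloud(s3);m=(abs(P[...,0]-.59)<.022)&(abs(P[...,1]+.004)<.012)&(P[...,2]>.072)&(P[...,2]<.112)
p=P[m];print('cup -y face',len(p),np.percentile(p[:,1],[20,50,80]),p[:,0].min(),p[:,0].max())
P=cloud(t0)
for nm,d in(('t',t0),('s',s0)):
    P=cloud(d); 
    m=(abs(P[...,0]-.59)<.025)&(abs(P[...,1]-.025)<.05)
    p=P[m]; h=p[:,2]
    for lo in np.arange(-.03,.08,.005): 
        k=(p[:,1]>=lo)&(p[:,1]<lo+.005); print(nm,round(lo,3),np.round(np.percentile(h[k],[10,50,90])*1000),end=' ')
    print()
E
```

```text
nest s [[629.7, -5.5], [626.5, 63.5], [562.6, 53.6], [562.5, -8.4]] [595.32255362  25.81579976]
nest t [[618.8, 59.7], [620.7, -12.4], [549.9, -13.0], [548.7, 59.9]] [584.53045306  23.52743631]
cup base [574.93848806 -10.01205459]
cup base [615.12689999   6.71766649]
cup -y face 91 [-0.00343071 -0.00296779 -0.00222997] 0.5688056703969736 0.6110757032744616Traceback (most recent call last):
  File "<stdin>", line 19, in <module>
    return _quantile_unchecked(
        a, q, axis, out, overwrite_input, method, keepdims, weights)
    return _ureduce(a,
                    func=_quantile_ureduce_func,
    ...<5 lines>...
                    overwrite_input=overwrite_input,
                    method=method)
    r = func(a, **kwargs)
    result = _quantile(arr,
                       quantiles=q,
    ...<2 lines>...
                       out=out,
                       weights=wgt)
    slices_having_nans = np.isnan(arr[-1, ...])
                                  ~~~^^^^^^^^^
IndexError: index -1 is out of bounds for axis 0 with size 0
```

```bash
cat > fit.py <<'E'
from h import *
from scipy.ndimage import map_coordinates, gaussian_filter
def pixs(d,p):
    T=np.linalg.inv(np.array(d['cam_to_world'])); q=p@T[:3,:3].T+T[:3,3]; return np.stack([q[:,0]/q[:,2]*d['fx']+d['cx'],q[:,1]/q[:,2]*d['fy']+d['cy']],1)
def score(d,segs,pose,G):
    x,y,a=pose; c,s=np.cos(a),np.sin(a); R=np.array([[c,-s,0],[s,c,0],[0,0,1]]); tot=0
    for A,B in segs:
        w=np.linspace(.08,.92,40)[:,None]; p=(np.array(A)*(1-w)+np.array(B)*w)/1000@R.T+[x,y,0]
        q=pixs(d,p); n=q[-1]-q[0]; n=np.array([-n[1],n[0]])/np.linalg.norm(n)
        g=[map_coordinates(k,[q[:,1],q[:,0]],order=1) for k in G]
        tot+=abs(np.mean(g[0]*n[0]+g[1]*n[1]))
    return tot
def sq(h,z,sides='abcd'):
    P=[(-h,-h,z),(h,-h,z),(h,h,z),(-h,h,z)]; return [(P[i],P[(i+1)%4]) for i in range(4) if 'abcd'[i] in sides]
def fit(d,segs,x0,y0,a,r=.012):
    f=gaussian_filter(d['frame'].astype(float).mean(2),.7); G=(np.gradient(f,axis=1),np.gradient(f,axis=0))
    ts=np.arange(-r,r+1e-9,.0005); S=np.array([[score(d,segs,(x0+i,y0+j,a),G) for j in ts] for i in ts])
    k=np.argwhere(S>=np.sort(S.ravel())[-8]); return [(round((x0+ts[i])*1000,1),round((y0+ts[j])*1000,1),round(S[i,j],1)) for i,j in k]
E
python3 - <<'E'
from fit import *
a=np.radians(1.35)
nest=sq(35,44)+sq(31,44)
plate=[((-32,-180,24),(-32,50,24)),((32,-180,24),(32,50,24)),((-32,-180,24),(32,-180,24)),((-32,50,24),(32,50,24))]
rail=[((-55,-100,10),(-55,-300,10))]
for n in('t0','s0'):
    d=load(n); print(n,'nest',fit(d,nest,.588,.024,a)); print(n,'plate',fit(d,plate,.588,.024,a)); print(n,'both',fit(d,nest+plate,.588,.024,a))
d=load('s3'); z=69.3
cup=[((-28,-28,z),(28,-28,z)),((-28,-28,z+65),(28,-28,z+65)),((28,-28,z),(28,-28,z+65)),((-28,-28,z),(-28,-28,z+65))]
print('cup',fit(d,cup,.590,.0244,a))
E
```

```text
t0 nest [(np.float64(582.5), np.float64(24.5), np.float64(61.3)), (np.float64(582.5), np.float64(25.0), np.float64(61.4)), (np.float64(582.5), np.float64(25.5), np.float64(61.1)), (np.float64(586.0), np.float64(25.0), np.float64(61.0)), (np.float64(586.5), np.float64(24.5), np.float64(61.3)), (np.float64(586.5), np.float64(25.0), np.float64(61.4)), (np.float64(586.5), np.float64(25.5), np.float64(61.1)), (np.float64(586.5), np.float64(27.0), np.float64(61.2))]
t0 plate [(np.float64(589.5), np.float64(12.0), np.float64(26.8)), (np.float64(590.0), np.float64(12.0), np.float64(27.7)), (np.float64(590.0), np.float64(12.5), np.float64(26.6)), (np.float64(590.5), np.float64(12.0), np.float64(27.9)), (np.float64(590.5), np.float64(12.5), np.float64(26.8)), (np.float64(591.0), np.float64(12.0), np.float64(27.5)), (np.float64(591.0), np.float64(12.5), np.float64(26.3)), (np.float64(591.5), np.float64(12.0), np.float64(26.5))]
t0 both [(np.float64(587.0), np.float64(27.0), np.float64(77.5)), (np.float64(587.5), np.float64(26.5), np.float64(77.8)), (np.float64(587.5), np.float64(27.0), np.float
[... 1460 characters left out ...]
20.6)), (np.float64(591.5), np.float64(24.0), np.float64(119.9)), (np.float64(591.5), np.float64(24.5), np.float64(120.8)), (np.float64(591.5), np.float64(25.0), np.float64(121.1)), (np.float64(591.5), np.float64(25.5), np.float64(120.6))]
cup [(np.float64(587.5), np.float64(24.9), np.float64(33.8)), (np.float64(587.5), np.float64(25.4), np.float64(33.6)), (np.float64(588.0), np.float64(24.9), np.float64(34.0)), (np.float64(588.0), np.float64(25.4), np.float64(33.7)), (np.float64(588.5), np.float64(24.4), np.float64(33.7)), (np.float64(588.5), np.float64(24.9), np.float64(34.0)), (np.float64(589.0), np.float64(24.4), np.float64(33.7)), (np.float64(589.0), np.float64(24.9), np.float64(33.8))]
```

The fits put the nest at about (0.589, 0.025) and the cup at about (0.589, 0.025), so it is aligned. Lowering and watching the force.

Call:
send_rows([
  [5, [0, 0, 1.5], 0],
  [5, [0, 0, 0.8], 0],
  [5, [0, 0, 0.5], 0],
  [5, [0, 0, 0.5], 0],
  [5, [0, 0, 0], 0],
])

```text
t: 6.42
tool_pos: [0.5886, 0.0246, 0.0607]
tool_rot: [-2.194, -2.248, 0.001]
contact_force: [0.3, -1.1, -2.6]
opening: 0.0554
grip_force: 44.0
```

It is inside the nest walls with no resistance. Continuing to the floor.

Call:
send_rows([
  [5, [0, 0, 0.4], 0],
  [5, [0, 0, 0.3], 0],
  [5, [0, 0, 0], 0],
  [5, [0, 0, 0], 0],
])

```text
t: 6.92
tool_pos: [0.589, 0.0246, 0.0544]
tool_rot: [2.194, 2.248, 0.0]
contact_force: [-0.6, 0.3, -1.4]
opening: 0.0559
grip_force: 44.0
```

Call:
send_rows([
  [5, [0, 0, 0.2], 0],
  [5, [0, 0, 0], 0],
  [5, [0, 0, 0], 0],
])

```text
t: 7.3
tool_pos: [0.5894, 0.0246, 0.053]
tool_rot: [2.194, 2.248, 0.001]
contact_force: [-1.4, 0.6, 2.9]
opening: 0.0556
grip_force: 44.6
```

On the floor. Releasing and lifting.

Call:
send_rows([
  [6.5, [0, 0, 0], 0],
  [8, [0, 0, 0], 0],
  [8.5, [0, 0, 0], 0],
  [8.5, [0, 0, 0], 0],
  [8.5, [0, 0, 0], 0],
  [8.5, [0, 0, -3], 0],
  [8.5, [0, 0, -5], 0],
  [8.5, [0, 0, -5], 0],
  [8.5, [0, 0, 0], 0],
])

```text
t: 8.43
tool_pos: [0.5922, 0.0243, 0.1886]
tool_rot: [2.188, 2.242, 0.011]
contact_force: [0.0, 0.2, 1.5]
opening: 0.085
grip_force: 0.0
```

```bash
python3 -c "
from h import *
to(.592,-.125,.185)
d=grab('scene','s4')
a=cv2.resize(d['frame'][150:300,215:390,::-1],None,fx=4,fy=4,interpolation=cv2.INTER_CUBIC)
cv2.imwrite('pics/s4b.png',a)
P=cloud(d);m=(abs(P[...,0]-.59)<.035)&(abs(P[...,1]-.025)<.035)&(P[...,2]>.075)&(P[...,2]<.11)
p=P[m];print(len(p),np.percentile(p[:,2],[50,75,90,98]))
"
```

```text
t 8.43 tcp [592.2  24.3 188.6] x [-0.024  1.    -0.001] y [1.    0.024 0.011] yang 1.4 F [0.  0.2 1.5] open 0.085 grip 0.0
cm in tool [-14.93  -0.39   0.38]
235 [0.08561011 0.09010533 0.09184984 0.0932274 ]
```

View pics/s4b.png

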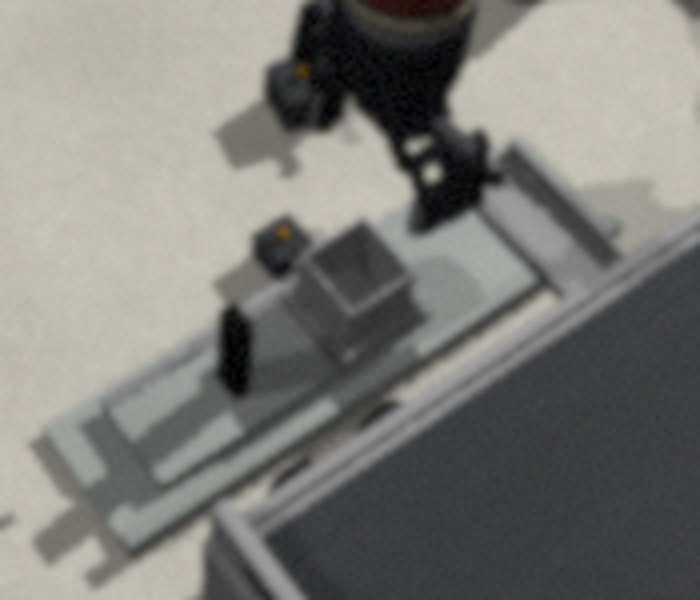

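The cup is seated, with its rim at about 91 mm height; its rim is at (357,265) in the crop and the post at (235,350). Moving behind the post with the fingers shut.

Call:
send_rows([
  [4, [-4, 0, 0], 0],
  [0, [-4, 0, 0], 0],
  [0, [-4, 0, 0], 0],
  [0, [-2.4, -0.1, 0], 0],
  [0, [0, 0, 4], 0],
  [0, [0, 0, 4], 0],
  [0, [0, 0, 4], 0],
  [0, [0, 0, 0], 0],
  [0, [0, 0, 0], 0],
])

```text
t: 9.6
tool_pos: [0.5917, -0.1194, 0.0628]
tool_rot: [2.194, 2.248, 0.0]
contact_force: [0.6, -0.0, 0.9]
opening: -0.0001
grip_force: 0.0
```

```bash
python3 -c "
from h import *
st()
d=grab('scene','s5')
a=cv2.resize(d['frame'][150:300,215:390,::-1],None,fx=4,fy=4,interpolation=cv2.INTER_CUBIC)
cv2.imwrite('pics/s5b.png',a)
"
```

```text
t 9.6 tcp [ 591.7 -119.4   62.8] x [-0.024  1.    -0.   ] y [1.    0.024 0.   ] yang 1.39 F [ 0.6 -0.   0.9] open -0.0001 grip 0.0
```

View pics/s5b.png

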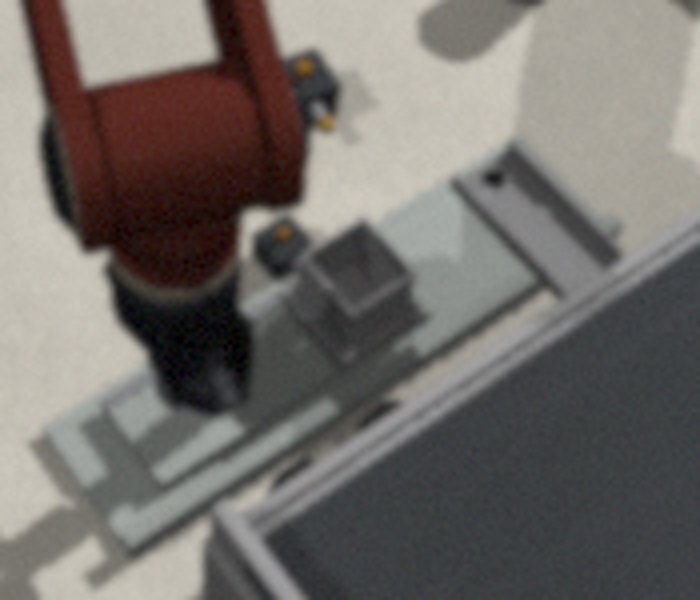

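Fingers are behind the post. Pushing gently.

Call:
send_rows([
  [0, [0.8, 0, 0], 0],
  [0, [0.8, 0, 0], 0],
  [0, [0.5, 0, 0], 0],
  [0, [0.5, 0, 0], 0],
  [0, [0.5, 0, 0], 0],
  [0, [0.5, 0, 0], 0],
  [0, [0, 0, 0], 0],
])

```text
t: 10.52
tool_pos: [0.5907, -0.084, 0.0626]
tool_rot: [2.194, 2.247, -0.001]
contact_force: [-1.1, -1.2, 2.4]
opening: 0.0002
grip_force: 0.0
```

Call:
send_rows([
  [0, [0.6, 0, 0], 0],
  [0, [0.6, 0, 0], 0],
  [0, [0.6, 0, 0], 0],
  [0, [0.6, 0, 0], 0],
  [0, [0.6, 0, 0], 0],
])

```text
t: 11.15
tool_pos: [0.5901, -0.0562, 0.0627]
tool_rot: [2.191, 2.245, -0.006]
contact_force: [0.4, -11.5, -0.4]
opening: -0.0001
grip_force: 0.0
```

```bash
cat > cy.py <<'E'
from fit import *
# cup top rim y in the scene camera, depth-free edge fit along the rail
def cupy(tag,y0,r=.02):
    d=grab('scene',tag); a=np.radians(1.4)
    segs=sq(28,91)+sq(25,91)
    f=gaussian_filter(d['frame'].astype(float).mean(2),.7); G=(np.gradient(f,axis=1),np.gradient(f,axis=0))
    ts=np.arange(-r,r,.0005); S=[score(d,segs,(.590-.0244*(y0+t-.025),y0+t,a),G) for t in ts]; print('cup y',round((y0+ts[int(np.argmax(S))])*1000,1),max(S))
E
python3 -c "
from cy import *
st(); cupy('s6',.055,.035)
import pickle
"
```

```text
t 11.15 tcp [590.1 -56.2  62.7] x [-0.024  1.    -0.006] y [1.    0.024 0.   ] yang 1.38 F [  0.4 -11.5  -0.4] open -0.0001 grip 0.0
cup y 61.5 134.90359543505076
```

Travel is about 36 mm, with the catch expected near 113 mm (TCP y ≈ 0.02). Carrying on.

Call:
send_rows([
  [0, [0.6, 0, 0], 0],
  [0, [0.6, 0, 0], 0],
  [0, [0.6, 0, 0], 0],
  [0, [0.6, 0, 0], 0],
  [0, [0.6, 0, 0], 0],
  [0, [0.6, 0, 0], 0],
  [0, [0.6, 0, 0], 0],
  [0, [0.4, 0, 0], 0],
  [0, [0, 0, 0], 0],
])

```text
t: 12.32
tool_pos: [0.5889, -0.008, 0.0625]
tool_rot: [2.194, 2.247, -0.001]
contact_force: [-0.1, -2.8, 0.5]
opening: -0.0001
grip_force: 0.0
```

```bash
python3 -c "
from cy import *
st(); cupy('s7',.115,.035)
"
```

```text
t 12.32 tcp [588.9  -8.   62.5] x [-0.024  1.    -0.001] y [1.    0.024 0.   ] yang 1.38 F [-0.1 -2.8  0.5] open -0.0001 grip 0.0
cup y 149.5 102.53591130146191
```

Call:
send_rows([
  [0, [0.5, 0, 0], 0],
  [0, [0.5, 0, 0], 0],
  [0, [0.4, 0, 0], 0],
  [0, [0.3, 0, 0], 0],
  [0, [0, 0, 0], 0],
])

```text
t: 13.0
tool_pos: [0.5884, 0.0093, 0.0625]
tool_rot: [2.194, 2.248, -0.0]
contact_force: [0.4, -1.9, 0.6]
opening: -0.0001
grip_force: 0.0
```

Call:
send_rows([
  [0, [0.2, 0, 0], 0],
  [0, [0.2, 0, 0], 0],
])

```text
t: 13.25
tool_pos: [0.5883, 0.0127, 0.0625]
tool_rot: [2.193, 2.247, -0.002]
contact_force: [0.1, -5.0, 0.3]
opening: 0.0002
grip_force: 0.0
```

Call:
send_rows([
  [0, [0.2, 0, 0], 0],
])

```text
t: 13.38
tool_pos: [0.5883, 0.0155, 0.0625]
tool_rot: [2.194, 2.248, 0.0]
contact_force: [0.2, -2.8, 1.3]
opening: 0.0
grip_force: 0.0
```

Call:
send_rows([
  [0, [0.2, 0, 0], 0],
])

```text
t: 13.5
tool_pos: [0.5882, 0.0178, 0.0625]
tool_rot: [2.194, 2.248, 0.0]
contact_force: [-0.4, -3.3, 1.8]
opening: -0.0002
grip_force: 0.0
```

Call:
send_rows([
  [0, [0.15, 0, 0], 0],
])

```text
t: 13.62
tool_pos: [0.5882, 0.0193, 0.0625]
tool_rot: [2.194, 2.248, 0.0]
contact_force: [0.2, -5.3, 1.5]
opening: -0.0
grip_force: 0.0
```

Call:
send_rows([
  [0, [0.15, 0, 0], 0],
])

```text
t: 13.75
tool_pos: [0.5882, 0.0197, 0.0625]
tool_rot: [2.192, 2.247, -0.002]
contact_force: [0.5, -9.2, 2.4]
opening: -0.0001
grip_force: 0.0
```

Call:
send_rows([
  [0, [0.15, 0, 0], 0],
])

```text
t: 13.88
tool_pos: [0.5882, 0.02, 0.0625]
tool_rot: [2.191, 2.246, -0.005]
contact_force: [-0.3, -13.9, 1.2]
opening: 0.0001
grip_force: 0.0
```

The TCP stalled at y = 0.020, where I predicted the notch, while the force rose from 4 to 14 N. The catch has dropped in, so I'm backing off and lifting.

Call:
send_rows([
  [0, [-0.6, 0, 0], 0],
  [0, [-2, 0, 0], 0],
  [0, [-2, 0, 0], 0],
  [0, [0, 0, -4], 0],
  [0, [0, 0, -5], 0],
  [0, [-5, 0, -3], 0],
  [0, [-5, 0, 0], 0],
  [0, [-5, 0, 0], 0],
  [0, [-5, 0, 0], 0],
  [0, [0, 0, 0], 0],
])

```text
t: 15.12
tool_pos: [0.5932, -0.228, 0.1821]
tool_rot: [-2.2, -2.242, 0.0]
contact_force: [-0.4, -0.9, 0.9]
opening: 0.0002
grip_force: 0.0
```

```bash
python3 -c "
from h import *
st()
d=grab('scene','s8'); e=grab('top','t8')
a=cv2.resize(d['frame'][150:300,230:390,::-1],(400,375),interpolation=cv2.INTER_CUBIC)
b=cv2.resize(e['frame'][130:240,145:305,::-1],(400,275),interpolation=cv2.INTER_CUBIC)
b=cv2.copyMakeBorder(b,0,100,0,0,cv2.BORDER_CONSTANT)
cv2.imwrite('pics/s8b.png',np.hstack([a,b]))
for n,f in(('s',d),('t',e)):
    P=cloud(f);m=(abs(P[...,0]-.587)<.03)&(abs(P[...,1]-.035)<.05)&(P[...,2]>.11)&(P[...,2]<.127)
    p=P[m];print(n,'post',len(p),np.median(p,0))
"
```

```text
t 15.12 tcp [ 593.2 -228.   182.1] x [-0.019  1.    -0.   ] y [ 1.     0.019 -0.   ] yang 1.09 F [-0.4 -0.9  0.9] open 0.0002 grip 0.0
s post 56 [0.59054409 0.03578368 0.11918364]
t post 53 [0.5852264  0.04127318 0.1187017 ]
```

View pics/s8b.png

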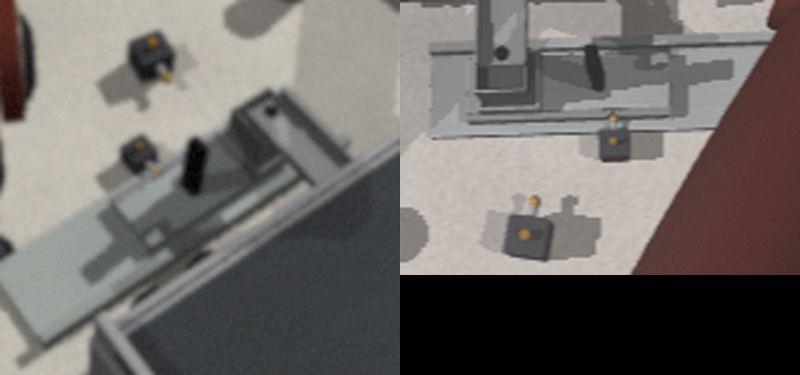

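The post moved about 113 mm. The nose meets the carriage edge at about (613,115) with no other notch visible, and the cup sits under the chute. Handing in.

```bash
python3 -c "
from station import ctrl
print(ctrl.finish_job())"
```

```text
the job is handed in; nothing more can be done
None
```

The job is handed in, but no verdict came back. The cup is fully down in the nest, and the carriage was pushed about 113 mm until it stalled at about 14 N (catch seated). The arm was backed clear, and the pot, shaker and spatula were not touched.

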